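# Find the sound brass fitting by weight and hold it over the soldering hearth

### The job

One of the two identical-looking closed brass fittings standing on the bench was made up with the wrong, light core: lift each in turn to feel which is lighter, and stand the lighter one upright in the steel scrap tray. Then pick up the heavier, good one and finish while holding it upright and still, a few centimetres clear above the middle of the ceramic tile on the soldering hearth; do not put it down or let go. Do not topple either fitting, and leave the other things on the bench where they are.

Things in the scene. Friction and masses are not known exactly. Their poses are not given: they have to be found in the camera images.
- fitting_p: closed brass fitting standing upright: round foot 46 mm wide, 8 mm thick, then a plain round stem 28 mm wide (a 33 mm shoulder up to 14 mm), chamfered top at 70 mm. Origin: centre of the underside, z up the stem. One of a pair alike in looks; a core sealed inside is dense in one, light in the other, by at least 100 g (each weighs 0.18 to 0.53 kg in all). Which is which changes each time
- fitting_q: closed brass fitting standing upright: round foot 46 mm wide, 8 mm thick, then a plain round stem 28 mm wide (a 33 mm shoulder up to 14 mm), chamfered top at 70 mm. Origin: centre of the underside, z up the stem. One of a pair alike in looks; a core sealed inside is dense in one, light in the other, by at least 100 g (each weighs 0.18 to 0.53 kg in all). Which is which changes each time
- hearth: fixed soldering hearth: soot-black slab 260 x 170 x 20 mm, on it a firebrick 230 x 114 x 32 mm, on that in the middle a pale ceramic tile 110 x 100 x 10 mm (top 62 mm above the bench). Origin under the slab's centre, x along its length, z up. It and the tray may swap sides
- tile_top (a point): centre of the top face of the hearth's tile, 62 mm above the bench
- tray: fixed dark steel open scrap tray, 220 x 160 mm outside, walls 4 mm thick and 30 mm high, floor 4 mm above the bench. Origin under its centre, x along its length, z up. Loose scrap (a brass ring and a copper bar, up to 14 mm high) lies at its +x end, more than 50 mm beyond the centre; the rest is clear
- tray_clear (a point): point on the tray's inner floor, in the middle of its clear part (30 mm from the tray's centre towards its -x end), 4 mm above the bench
- flux_jar: loose white jar with steel cap, 56 mm wide, 65 mm tall; origin under its centre. Not to be disturbed
- sleeve: loose plain steel sleeve (tube), 52 mm outside, 38 mm bore, 30 mm tall, standing on end; origin under its centre. Not to be disturbed
- mould: loose soot-black open ingot mould, 120 x 50 x 30 mm; origin under its centre. Not to be disturbed
- brick_piece: loose broken piece of clay firebrick, 70 x 90 x 50 mm; origin under its centre. Not to be disturbed
Not all that is in view belongs to the job. What is shaped like the fitting_p but black or orange is not meant.

How it is judged:
On the way, in this order (a step that is already met when the one before it is completed fails the run):
1. one of the two fittings is lifted clear of the bench in the fingers (((height (world z) of fitting_q above 0.03 m and contact force between fitting_q and the fingers above 1 N) or (height (world z) of fitting_p above 0.03 m and contact force between fitting_p and the fingers above 1 N))), for 0.2 s.
2. the lighter fitting stands upright on the tray's floor, let go (((x of fitting_q in the frame of tray between -0.105 and 0.105 m and y of fitting_q in the frame of tray between -0.075 and 0.075 m and z of fitting_q in the frame of tray below 0.012 m and angle between fitting_q's own z axis and vertical below 0.15 rad and linear speed of fitting_q below 0.03 m/s and contact force between fitting_q and the fingers below 0.1 N and contact force between fitting_q and tray between 1 and 3.15 N) or (x of fitting_p in the frame of tray between -0.105 and 0.105 m and y of fitting_p in the frame of tray between -0.075 and 0.075 m and z of fitting_p in the frame of tray below 0.012 m and angle between fitting_p's own z axis and vertical below 0.15 rad and linear speed of fitting_p below 0.03 m/s and contact force between fitting_p and the fingers below 0.1 N and contact force between fitting_p and tray between 1 and 3.15 N))), for 0.2 s.
At the end, for the whole second after the job is handed in: The lighter fitting stands upright (0.15 rad), still and let go on the tray floor (presses under 3.15 N, as only it does); the heavier is held still in the fingers, upright (0.26 rad), foot 15 to 130 mm above the tile, off the hearth, within 35 mm horizontally of the tile centre (((x of fitting_p in the frame of tray between -0.105 and 0.105 m and y of fitting_p in the frame of tray between -0.075 and 0.075 m and z of fitting_p in the frame of tray below 0.012 m and angle between fitting_p's own z axis and vertical below 0.15 rad and linear speed of each of fitting_p, fitting_q below 0.03 m/s and contact force between fitting_p and the fingers below 0.1 N and contact force between fitting_p and tray between 1 and 3.15 N and contact force between fitting_q and the fingers above 1 N and contact force between fitting_q and hearth below 0.1 N and z of fitting_q in the frame of tile_top between 0.015 and 0.13 m and horizontal distance between fitting_q and tile_top below 0.035 m and angle between fitting_q's own z axis and vertical below 0.26 rad) or (x of fitting_q in the frame of tray between -0.105 and 0.105 m and y of fitting_q in the frame of tray between -0.075 and 0.075 m and z of fitting_q in the frame of tray below 0.012 m and angle between fitting_q's own z axis and vertical below 0.15 rad and linear speed of each of fitting_q, fitting_p below 0.03 m/s and contact force between fitting_q and the fingers below 0.1 N and contact force between fitting_q and tray between 1 and 3.15 N and contact force between fitting_p and the fingers above 1 N and contact force between fitting_p and hearth below 0.1 N and z of fitting_p in the frame of tile_top between 0.015 and 0.13 m and horizontal distance between fitting_p and tile_top below 0.035 m and angle between fitting_p's own z axis and vertical below 0.26 rad))); the arm keeps its last pose, push and grip.
It fails at once if a fitting is toppled (angle between any of fitting_q, fitting_p's own z axis and vertical above 0.9 rad).
It fails at once if another thing on the bench is shifted by more than 30 mm or tipped over (distance of any of flux_jar, sleeve, mould, brick_piece from where it was at the start of the episode above 0.03 m or angle between any of flux_jar, sleeve, mould, brick_piece's own z axis and vertical above 0.5 rad).
It also fails if it takes over 72 s, if anything falls off the work surface, if the arm or the gripper's body presses on something with over 40 N, if the wrist force passes 120 N, or if a joint passes its speed limit or range.

### The arm

A 7-joint arm with a two-finger parallel gripper is mounted at the origin on the work surface. World frame = base frame: x ahead of the robot, y to its left, z up, the work surface at z = 0. Lengths are in m, angles in rad, forces in N, time in s.
With the tool pointing down it reaches from about 0.4 to 0.85 m from the base axis. Payload 4.4 kg.
Tool frame: the origin (TCP) lies at the very end of the fingers, on their centre line; the grasp point (between the pads) lies 19 mm behind it; z points along the fingers, y is the line along which they close (so a half turn about z gives the same grasp; the last joint's range is limited). The gripper opens to 94 mm and grips with 3 to 60 N. Pads are 16 mm wide; open, the fingers measure 119 mm over their backs; the gripper's body (75 mm by 177 mm) begins 78 mm behind the grasp point.
Start: joints at [-1.33, 0.628, 0.038, 1.517, -0.027, 0.996, -0.02], TCP at [0.196, 0.62, 0.205] pointing down, gripper open.
Joint ranges: [-3.06, 3.06], [-0.37, 2.12], [-1.25, 1.32], [0.18, 2.47], [-1.1, 4.24], [0.23, 1.98], [-2.94, 2.94]. Speed limits (rad/s): [2.57, 2.57, 3.14, 3.14, 3.14, 3.14, 3.14].

### API

Orientations are given as a rotation vector (axis times angle).
In Python, from cell import state, imaging, ticket gives the robot as it stands. The module is installed in compiled form; this text tells all that it offers.
- The arm moves only by the shell command python3 -m handwheel 'ROWS' [OPENING]. ROWS is a JSON list of rows, 1 to 8 of them, each written [[dx, dy, dz], [rx, ry, rz]]: dx, dy, dz in shares of 0.75 m (1.0 is 0.75 m), then a rotation vector rx, ry, rz in shares of 4 rad (1.0 is 4 rad); each row is the pose to reach, as a shift and turn from the pose commanded when the command began, along the tool's axes at that moment; what a row does not reach only later rows make up. A row lasts 1/12 s, in which the tool goes at most 0.0417 m and 0.125 rad, less where a joint would pass 70% of its speed; a pose out of reach is approached as far as the arm can. OPENING is the opening from 0.0 (shut) to 1.0 (fully open), set as the command begins (- or left out keeps the last). The fingers move at their own pace and stop on an object; the grip force is fixed at half the most. Time passes only in rows, so rows that do not move let the fingers close. It prints the time, the measured TCP pose, the force, the opening and the grip force at its end. Input that does not fit is refused with a message, and nothing moves.
- state(): the state, without advancing time (a new reading comes with each control period).
- imaging.snapshot(name): name is "scene" or "top" or "wrist"; returns the picture (480x640x3 uint8, red, green, blue); there is no depth.
- imaging.camera_model(name): a dict with "fx", "fy", "cx", "cy" (pixels), "camera_from_world" (4x4, takes a point from world to camera coordinates). Camera axes: x right, y up, looking along -z (the intrinsics and any distortion apply to the point x, -y, -z); pixel columns grow to the right and rows downward; lengths in m; the calibration is good to about 2 mm. A picture is of the moment at which its call begins: read the wrist's pose just before it. camera_model takes no time and is no camera call; for the wrist camera it gives the pose at the moment of the call.
- ticket.close_job(): hands the job in; it is judged then, once.
The state is a dict: "t": time; "qpos": joint angles; "joint_vel": joint speeds; "joint_torque": joint torques, N m; "tcp_pos": TCP position; "orientation": TCP orientation; "wrist_force": force on the tool from outside, world axes, zero at the start; "moment": the same for the moment, N m; "grip_width": opening from 0.0 (shut) to 1.0 (fully open); "finger_force": force on a finger pad.
Only numpy, scipy, OpenCV 4.12 (cv2) and the standard library are available. Lean on these libraries where they do the work, as an engineer would, in place of code of your own. Each camera call takes 0.05 s, during which the arm holds its last target. There are 200 camera calls.

## Working session

There is one attempt and no reset: what is moved stays moved. The work goes in short steps, Python scripts to look and compute and a shell command to move; the robot and the scene stay as the last step left them, time stands still between calls to the robot, and variables do not carry over. Pictures are saved under pics/ and viewed, at most 10 in all, crops included, and the job is handed in when it is done.

```bash
mkdir -p pics; python3 - <<'E'
from cell import state, imaging
import cv2, numpy as np
s=state(); print({k:np.round(v,3).tolist() for k,v in s.items()})
for n in ("top","scene"):
    im=imaging.snapshot(n); cv2.imwrite(f"pics/{n}0.png",im[:,:,::-1])
    m=imaging.camera_model(n); print(n,{k:np.round(v,4).tolist() for k,v in m.items()})
E
```

```text
{'t': 0.0, 'qpos': [-1.33, 0.629, 0.038, 1.518, -0.027, 0.996, -0.02], 'joint_vel': [-0.0, 0.0, 0.0, 0.001, -0.0, -0.001, 0.0], 'joint_torque': [-0.0, -54.974, 1.144, -18.664, -0.052, 0.024, 0.0], 'tcp_pos': [0.196, 0.619, 0.205], 'orientation': [-0.48, -3.104, 0.003], 'wrist_force': [-0.145, -0.579, 0.353], 'moment': [0.045, -0.019, 0.002], 'finger_force': 0.0, 'grip_width': 1.001}
top {'fx': 446.2759, 'fy': 446.2759, 'cx': 311.5244, 'cy': 244.0208, 'camera_from_world': [[-0.0287, -0.9995, 0.0141, 0.0186], [0.9984, -0.028, 0.0495, -0.5184], [-0.0491, 0.0155, 0.9987, -0.8902], [0.0, 0.0, 0.0, 1.0]]}
scene {'fx': 446.1043, 'fy': 446.1043, 'cx': 329.2494, 'cy': 245.0403, 'camera_from_world': [[-0.7823, 0.6228, -0.0116, 0.4075], [-0.439, -0.5379, 0.7197, 0.1843], [0.442, 0.5681, 0.6942, -1.3805], [0.0, 0.0, 0.0, 1.0]]}
```

View pics/top0.png

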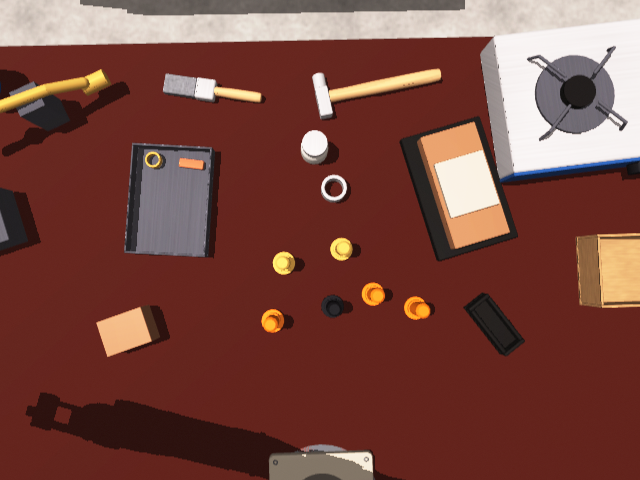

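View pics/scene0.png

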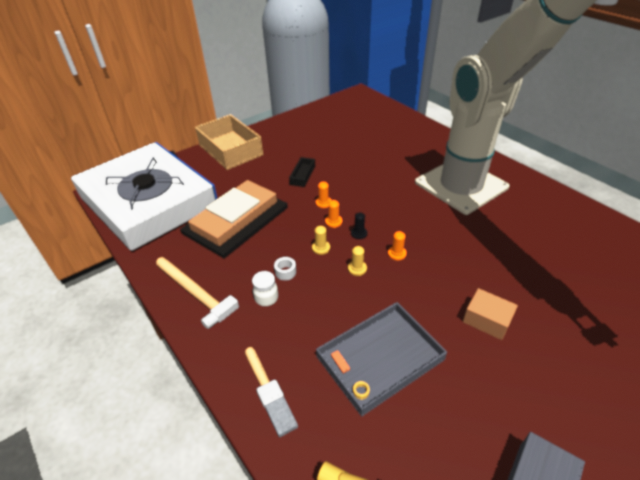

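The brass pair is at about (284,263) and (341,248) in the top view, and (358,261) and (321,240) in the scene view. The tray is at about (170,200), with its scrap at the upper end near (155–190,160). The white tile is at about (467,184). Black and orange decoys stand next to the pair.

```bash
cat > h.py <<'E'
import numpy as np, cv2
from cell import state, imaging
from scipy.spatial.transform import Rotation as R
def ray(m,p):
    T=np.array(m["camera_from_world"]); d=np.array([(p[0]-m["cx"])/m["fx"],-(p[1]-m["cy"])/m["fy"],-1])
    Rt=T[:3,:3].T; d=Rt@d; return -Rt@T[:3,3], d/np.linalg.norm(d)
def plane(m,p,z):
    c,d=ray(m,p); return c+d*(z-c[2])/d[2]
def tri(m1,p1,m2,p2):
    a,d=ray(m1,p1); b,e=ray(m2,p2)
    s=np.linalg.lstsq(np.c_[d,-e],b-a,rcond=None)[0]; u,v=a+d*s[0],b+e*s[1]
    return (u+v)/2, np.linalg.norm(u-v)
def blobs(im,lo,hi,amin):
    h=cv2.cvtColor(im,cv2.COLOR_RGB2HSV); k=cv2.inRange(h,np.array(lo),np.array(hi))
    cs,_=cv2.findContours(k,cv2.RETR_EXTERNAL,cv2.CHAIN_APPROX_NONE)
    return sorted([c for c in cs if cv2.contourArea(c)>amin],key=cv2.contourArea,reverse=True)
def totool(v):
    return R.from_rotvec(state()["orientation"]).inv().apply(v)
E
python3 - <<'E'
from h import *
np.set_printoptions(precision=4,suppress=True)
T,S=[cv2.imread(f"pics/{n}0.png")[:,:,::-1].copy() for n in("top","scene")]
mt,ms=imaging.camera_model("top"),imaging.camera_model("scene")
for n,im in(("top",T),("scene",S)):
    for name,lo,hi,a in(("brass",(23,90,90),(34,255,255),60),("tile",(10,5,190),(40,60,255),300)):
        for c in blobs(im,lo,hi,a)[:7]:
            q=c[:,0]; (x,y),sz,an=cv2.minAreaRect(c); 
            print(n,name,np.round([x,y,*sz,an],1),cv2.contourArea(c),"bb",cv2.boundingRect(c))
# tray rough: corners of rim clicked from top view at z=.03
for p in((132,144),(213,149),(211,257),(125,251)): print("tray",plane(mt,p,.03))
for p in((315,145),(334,189),(333,306),(373,293),(417,307),(272,321)): print(p,plane(mt,p,.03))
E
```

```text
top brass [281.5 262.3  17.6  20.9  14.9] 191.0 bb (273, 252, 20, 22)
top brass [339.3 248.6  17.4  20.6   8.1] 191.0 bb (331, 239, 19, 21)
top brass [22.1 95.   4.9 48.4 70. ] 188.5 bb (0, 85, 46, 21)
top brass [95.3 76.7  8.3 15.4 65.2] 107.0 bb (87, 70, 17, 14)
top tile [319.5  22.5  45.  639.   90. ] 18601.5 bb (0, 0, 640, 46)
top tile [466.4 183.3  57.1  50.9  72.6] 2757.0 bb (434, 150, 65, 68)
top tile [352.  455.2  49.   17.3  22.1] 363.5 bb (326, 452, 47, 20)
scene brass [329.  471.5  20.   15.    0. ] 213.0 bb (319, 464, 21, 16)
scene tile [123.5 349.5 247.  259.    0. ] 37443.0 bb (0, 220, 248, 260)
scene tile [568.8 175.9 164.9  17.1  26.2] 2135.5 bb (494, 135, 146, 86)
scene tile [225.1 208.7  29.2  63.   53.1] 947.5 bb (192, 188, 67, 34)
scene tile [488.6 190.1  23.8  35.   41.2] 531.5 bb (470, 173, 39, 33)
scene tile [439.  113.5  30.   14.3  26.6] 352.0 bb (426, 102, 27, 25)
tray [0.7276 0.3565 0.03  ]
tray [0.7135 0.1956 0.03  ]
tray [0.4978 0.2034 0.03  ]
tray [0.5144 0.3721 0.03  ]
(315, 145) [ 0.7165 -0.0086  0.03  ]
(334, 189) [ 0.6266 -0.0439  0.03  ]
(333, 306) [ 0.3943 -0.0347  0.03  ]
(373, 293) [ 0.4175 -0.1146  0.03  ]
(417, 307) [ 0.3874 -0.2008  0.03  ]
(272, 321) [0.3686 0.0861 0.03  ]
```

```bash
python3 - <<'E'
import cv2,numpy as np
T,S=cv2.imread("pics/top0.png"),cv2.imread("pics/scene0.png")
f=lambda i,x,y,w,h:cv2.resize(i[y:y+h,x:x+w],None,fx=5,fy=5,interpolation=cv2.INTER_NEAREST)
cv2.imwrite("pics/z1.png",np.vstack([f(T,260,230,110,60),f(S,290,215,110,60)]))
E
```

```text
(no output)
```

View pics/z1.png

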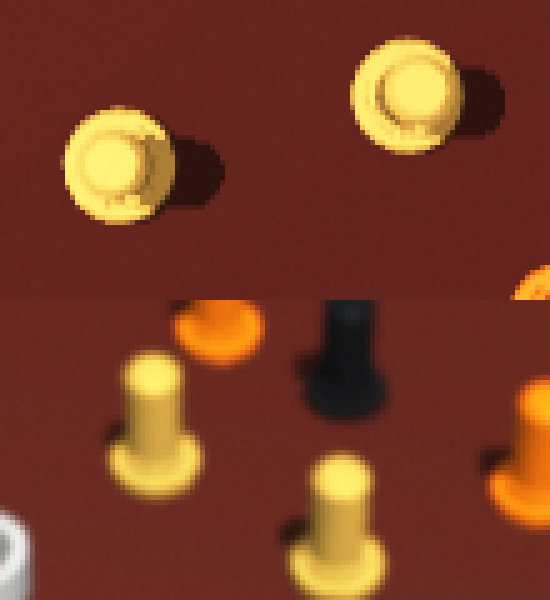

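The crop shows the foot centres in the top view at A (284.0,263.2) and B (341.4,249.2), with caps at A (282.4,262.6) and B (342.8,248.0). In the scene view the caps are at A (358.4,250.6) and B (320.4,229.8).

```bash
python3 - <<'E'
from h import *
np.set_printoptions(precision=4,suppress=True)
mt,ms=imaging.camera_model("top"),imaging.camera_model("scene")
print("A cap",tri(mt,(282.4,262.6),ms,(358.4,250.6)),"foot",plane(mt,(284,263.2),.008))
print("B cap",tri(mt,(342.8,248),ms,(320.4,229.8)),"foot",plane(mt,(341.4,249.2),.008))
print("tile",tri(mt,(466.4,183.3),ms,(237,206)),plane(mt,(466.4,183.3),.062), plane(ms,(234,206.3),.062))
t=[(132,144),(213,149),(211,257),(125,251)];s=[(365,407),(318,351),(397,306),(445,351)]
for a,b in zip(t,s): print("tray",tri(mt,a,ms,b))
S=state(); print(R.from_rotvec(S["orientation"]).as_matrix()); print(S['wrist_force'],state()['joint_torque'])
E
```

```text
A cap (array([0.481 , 0.0622, 0.065 ]), np.float64(0.0036865755376855303)) foot [0.4816 0.0607 0.008 ]
B cap (array([ 0.5064, -0.0542,  0.0665]), np.float64(0.0011548711554559992)) foot [ 0.5067 -0.0567  0.008 ]
tile (array([ 0.6209, -0.2955,  0.0549]), np.float64(0.015005609550543338)) [ 0.6255 -0.2984  0.062 ] [ 0.6275 -0.2836  0.062 ]
tray (array([0.7244, 0.3579, 0.0325]), np.float64(0.007013321961889897))
tray (array([0.7139, 0.1998, 0.0194]), np.float64(0.006383114037601))
tray (array([0.4947, 0.2118, 0.0069]), np.float64(0.0101890747403992))
tray (array([0.5134, 0.3724, 0.0317]), np.float64(0.0025680594517063357))
[[-0.9533  0.302  -0.0005]
 [ 0.302   0.9533 -0.0016]
 [ 0.     -0.0017 -1.    ]]
[-0.4119  0.4397 -0.2592] [  0.0028 -55.0789   1.1473 -18.7115  -0.0522   0.0193   0.0001]
```

The manual's scale: shifts go in shares of 0.75 m and turns go in shares of 4 rad. Converting my numbers, -0.2 m / 0.75 = -0.2667, -0.17 m / 0.75 = -0.2267.

```bash
python3 -m handwheel '[[[-0.0133, -0.0133, 0], [0, 0, 0]], [[-0.0467, -0.0467, 0], [0, 0, 0]], [[-0.08, -0.08, 0], [0, 0, 0]], [[-0.12, -0.12, 0], [0, 0, 0]], [[-0.16, -0.16, 0], [0, 0, 0]], [[-0.1933, -0.1933, 0], [0, 0, 0]], [[-0.2267, -0.2267, 0], [0, 0, 0]], [[-0.2667, -0.2667, 0], [0, 0, 0]]]' 1.0
python3 -m handwheel '[[[-0.0333, -0.0333, 0], [0, 0, 0]], [[-0.0667, -0.0667, 0], [0, 0, 0]], [[-0.1067, -0.1067, 0], [0, 0, 0]], [[-0.1467, -0.1467, 0], [0, 0, 0]], [[-0.1867, -0.1867, 0], [0, 0, 0]], [[-0.22, -0.2267, 0], [0, 0, 0]], [[-0.2467, -0.2533, 0], [0, 0, 0]], [[-0.2667, -0.2667, 0], [0, 0, 0]]]'
python3 -c "
from h import *
s=state();d=np.array([.481,.061,.12])-s['tcp_pos'];print(s['t'],d,totool(d))"
```

```text
t: 0.77
tcp_pos: [0.3261, 0.3684, 0.2053]
orientation: [-0.478, -3.105, -0.001]
wrist_force: [1.9, 0.9, -0.4]
grip_width: 1.001
finger_force: 0.0
t: 1.43
tcp_pos: [0.457, 0.1138, 0.2054]
orientation: [-0.488, -3.103, 0.003]
wrist_force: [1.2, 0.8, 0.3]
grip_width: 1.001
finger_force: 0.0
1.4333 [ 0.02402668 -0.05279355 -0.08536197] [-0.03906513 -0.04272027  0.08544004]
```

Scaled: 0.06 m / 0.75 = 0.08, -0.046 m / 0.75 = -0.0613.

```bash
python3 -m handwheel '[[[-0.02, -0.02, 0.0133], [0, 0, 0]], [[-0.04, -0.0467, 0.04], [0, 0, 0]], [[-0.0533, -0.0613, 0.0667], [0, 0, 0]], [[-0.0533, -0.0613, 0.08], [0, 0, 0]], [[-0.0533, -0.0613, 0.08], [0, 0, 0]], [[-0.0533, -0.0613, 0.08], [0, 0, 0]]]'
python3 - <<'E'
from h import *
np.set_printoptions(precision=4,suppress=True)
f=[]
for i in range(4):
    s=state(); m=imaging.camera_model("wrist"); im=imaging.snapshot("wrist"); f.append([*s["wrist_force"],s["joint_torque"][1],s["joint_torque"][3]])
print(s["t"],s["tcp_pos"],np.mean(f,0),np.std(f,0))
print({k:np.round(v,4).tolist() for k,v in m.items()})
np.save("m1.npy",m,allow_pickle=True); cv2.imwrite("pics/w1.png",im[:,:,::-1])
E
```

```text
t: 1.93
tcp_pos: [0.4801, 0.0623, 0.145]
orientation: [-0.48, -3.103, 0.001]
wrist_force: [0.7, -0.4, 0.3]
grip_width: 0.995
finger_force: 0.0
2.0833 [0.4811 0.0631 0.1462] [  0.3537  -0.1694  -0.0574 -40.8613 -12.693 ] [0.3765 0.5487 0.4117 0.2005 0.1194]
{'fx': 412.6954, 'fy': 412.6954, 'cx': 325.9906, 'cy': 237.8535, 'camera_from_world': [[0.2999, 0.954, -0.0011, -0.2044], [-0.9225, 0.2897, -0.2552, 0.4365], [-0.2431, 0.0775, 0.9669, -0.2213], [0.0, 0.0, 0.0, 1.0]]}
```

View pics/w1.png

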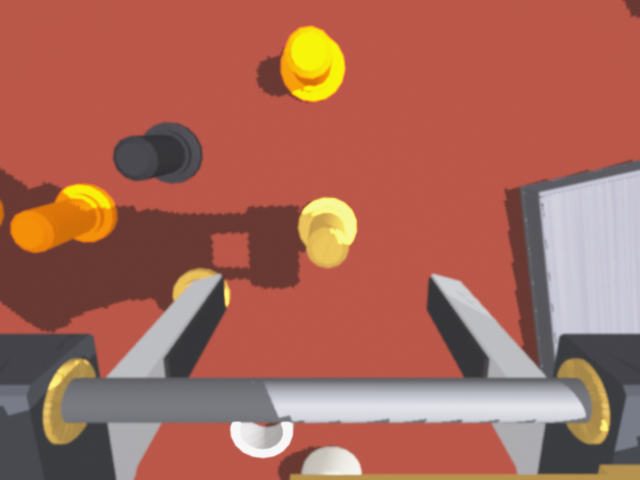

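The wrist view shows fitting A between the fingers, with its foot centre at about (327,227) and cap at about (327,251). Fitting B is partly behind the left finger at (202,290), and the pads have clear space around A.

```bash
python3 - <<'E'
from h import *
np.set_printoptions(precision=4,suppress=True)
m=np.load("m1.npy",allow_pickle=True).item(); mt=imaging.camera_model("top")
print(plane(m,(327,227),.008),plane(m,(327,251),.07),tri(m,(327,251),mt,(282.4,262.6)))
s=state(); d=np.array([.481,.061,.03])-s["tcp_pos"]; print(s['tcp_pos'],totool(d))
E
```

```text
[0.4816 0.0637 0.008 ] [0.4828 0.0633 0.07  ] (array([0.4829, 0.062 , 0.0678]), np.float64(0.002478614473876323))
[0.4811 0.0631 0.1463] [-0.0004 -0.0022  0.1163]
```

Fitting A is at about (0.482, 0.0625) and the tool is centred over it, so I'll go straight down and close.

Scaled: 0.116 m / 0.75 = 0.1547, 0.105 m / 0.75 = 0.14.

```bash
python3 -m handwheel '[[[0, 0, 0.0267], [0, 0, 0]], [[0, 0, 0.06], [0, 0, 0]], [[0, 0, 0.0933], [0, 0, 0]], [[0, 0, 0.12], [0, 0, 0]], [[0, 0, 0.14], [0, 0, 0]], [[0, 0, 0.1547], [0, 0, 0]], [[0, 0, 0.1547], [0, 0, 0]]]'
python3 -m handwheel '[[[0, 0, 0], [0, 0, 0]], [[0, 0, 0], [0, 0, 0]], [[0, 0, 0], [0, 0, 0]], [[0, 0, 0], [0, 0, 0]], [[0, 0, 0], [0, 0, 0]], [[0, 0, 0], [0, 0, 0]], [[0, 0, 0], [0, 0, 0]], [[0, 0, 0], [0, 0, 0]]]' 0.0
python3 -m handwheel '[[[0, 0, 0], [0, 0, 0]], [[0, 0, 0], [0, 0, 0]], [[0, 0, 0], [0, 0, 0]], [[0, 0, 0], [0, 0, 0]]]'
```

```text
t: 2.72
tcp_pos: [0.4798, 0.0627, 0.0283]
orientation: [-0.478, -3.103, 0.001]
wrist_force: [-0.5, -0.1, -0.1]
grip_width: 0.997
finger_force: 0.0
t: 3.38
tcp_pos: [0.4807, 0.0623, 0.0296]
orientation: [0.48, 3.105, 0.0]
wrist_force: [0.5, 0.2, -0.7]
grip_width: 0.471
finger_force: 0.0
t: 3.72
tcp_pos: [0.4809, 0.0626, 0.0295]
orientation: [0.48, 3.105, 0.001]
wrist_force: [0.1, 2.0, 0.4]
grip_width: 0.299
finger_force: 30.0
```

Scaled: -0.06 m / 0.75 = -0.08, -0.058 m / 0.75 = -0.0773.

```bash
cat > weigh.py <<'E'
from h import *
np.set_printoptions(precision=3,suppress=True)
f=[]
for i in range(10):
    imaging.snapshot("top"); s=state(); f.append([*s["wrist_force"],s["joint_torque"][1],s["joint_torque"][3],s["finger_force"]])
print(s["t"],s["tcp_pos"],"mean",np.mean(f,0),"sd",np.std(f,0))
E
python3 -m handwheel '[[[0, 0, 0], [0, 0, 0]], [[0, 0, -0.0067], [0, 0, 0]], [[0, 0, -0.0267], [0, 0, 0]], [[0, 0, -0.0467], [0, 0, 0]], [[0, 0, -0.0667], [0, 0, 0]], [[0, 0, -0.0773], [0, 0, 0]], [[0, 0, -0.08], [0, 0, 0]], [[0, 0, -0.08], [0, 0, 0]]]'
python3 -m handwheel '[[[0, 0, 0], [0, 0, 0]], [[0, 0, 0], [0, 0, 0]], [[0, 0, 0], [0, 0, 0]], [[0, 0, 0], [0, 0, 0]]]'
python3 weigh.py
```

```text
t: 4.38
tcp_pos: [0.4808, 0.0622, 0.0898]
orientation: [0.48, 3.104, 0.0]
wrist_force: [-0.1, -0.1, -1.6]
grip_width: 0.294
finger_force: 30.0
t: 4.72
tcp_pos: [0.4803, 0.0622, 0.0889]
orientation: [-0.48, -3.104, 0.001]
wrist_force: [0.4, 0.4, -2.5]
grip_width: 0.295
finger_force: 30.0
5.2167 [0.481 0.062 0.089] mean [  0.292   0.107  -2.479 -45.162 -10.615  29.998] sd [0.557 0.413 0.395 0.019 0.016 0.   ]
```

A feels like about 2.5 N. I'll set it back down and weigh B.

Scaled: 0.06 m / 0.75 = 0.08, 0.058 m / 0.75 = 0.0773.

```bash
python3 -m handwheel '[[[0, 0, 0.0133], [0, 0, 0]], [[0, 0, 0.0333], [0, 0, 0]], [[0, 0, 0.0533], [0, 0, 0]], [[0, 0, 0.0667], [0, 0, 0]], [[0, 0, 0.0733], [0, 0, 0]], [[0, 0, 0.0773], [0, 0, 0]], [[0, 0, 0.08], [0, 0, 0]], [[0, 0, 0.08], [0, 0, 0]]]'
python3 -m handwheel '[[[0, 0, 0], [0, 0, 0]], [[0, 0, 0], [0, 0, 0]], [[0, 0, 0], [0, 0, 0]], [[0, 0, 0], [0, 0, 0]], [[0, 0, 0], [0, 0, 0]], [[0, 0, 0], [0, 0, 0]]]' 0.8
python3 -m handwheel '[[[0, 0, -0.0133], [0, 0, 0]], [[0, 0, -0.0467], [0, 0, 0]], [[0, 0, -0.08], [0, 0, 0]], [[0, 0, -0.1133], [0, 0, 0]], [[0, 0, -0.1467], [0, 0, 0]], [[0, 0, -0.16], [0, 0, 0]], [[0, 0, -0.16], [0, 0, 0]]]'
python3 -c "
from h import *
s=state();d=np.array([.507,-.056,.145])-s['tcp_pos'];print(s['tcp_pos'],totool(d))"
```

```text
t: 5.88
tcp_pos: [0.4808, 0.0623, 0.0297]
orientation: [0.48, 3.104, 0.0]
wrist_force: [-0.0, -0.4, -2.6]
grip_width: 0.296
finger_force: 30.0
t: 6.38
tcp_pos: [0.4808, 0.0623, 0.0296]
orientation: [0.48, 3.104, 0.0]
wrist_force: [0.6, -0.4, -0.4]
grip_width: 0.689
finger_force: 0.0
t: 6.97
tcp_pos: [0.4825, 0.0626, 0.1526]
orientation: [0.479, 3.099, 0.003]
wrist_force: [0.2, 0.3, 0.3]
grip_width: 0.799
finger_force: 0.0
[0.48252345 0.06255813 0.15255221] [-0.05911593 -0.10564283  0.00755429]
```

Scaled: -0.106 m / 0.75 = -0.1413, -0.1 m / 0.75 = -0.1333.

```bash
python3 -m handwheel '[[[-0.0133, -0.0267, 0], [0, 0, 0]], [[-0.0333, -0.0667, 0], [0, 0, 0]], [[-0.06, -0.1067, 0], [0, 0, 0]], [[-0.0773, -0.1333, 0], [0, 0, 0]], [[-0.08, -0.1413, 0], [0, 0, 0]], [[-0.08, -0.1413, 0], [0, 0, 0]], [[-0.08, -0.1413, 0], [0, 0, 0]]]' 1.0
python3 - <<'E'
from h import *
np.set_printoptions(precision=4,suppress=True)
s=state(); m=imaging.camera_model("wrist"); im=imaging.snapshot("wrist"); mt=imaging.camera_model("top")
np.save("m2.npy",m,allow_pickle=True); cv2.imwrite("pics/w2.png",im[:,:,::-1])
print(s["tcp_pos"])
for c in blobs(im,(18,80,60),(34,255,255),300): print(cv2.boundingRect(c),cv2.contourArea(c))
E
```

```text
t: 7.55
tcp_pos: [0.5049, -0.0559, 0.1489]
orientation: [-0.48, -3.103, -0.001]
wrist_force: [0.7, 1.2, 0.1]
grip_width: 1.0
finger_force: 0.0
[ 0.5049 -0.0559  0.1489]
(433, 120, 86, 63) 3933.5
(21, 101, 106, 63) 3663.0
(169, 106, 78, 62) 3576.0
(301, 198, 58, 70) 2913.5
(557, 358, 54, 87) 2126.5
(42, 358, 54, 87) 2123.5
(291, 464, 349, 16) 1871.0
(443, 0, 47, 14) 422.0
(147, 443, 38, 37) 397.5
```

View pics/w2.png

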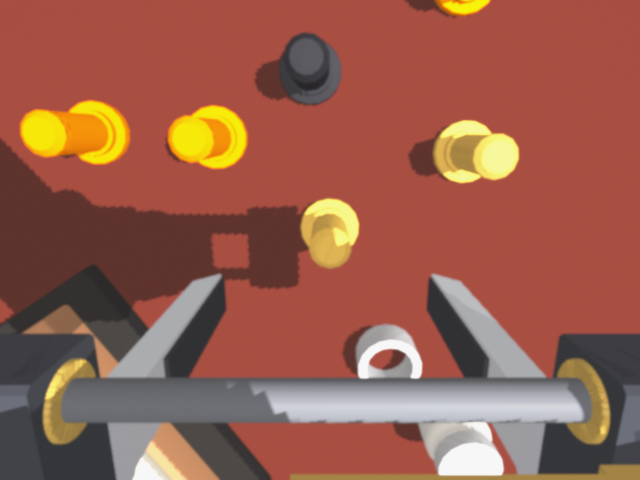

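B's foot is at (330,227) and its cap at (330,250), almost the same pixels as A had, so the tool is aligned. A still stands upright at (465,150). I'll descend, grip and lift B.

Scaled: 0.119 m / 0.75 = 0.1587, 0.11 m / 0.75 = 0.1467.

```bash
python3 -m handwheel '[[[0, 0.0013, 0.0267], [0, 0, 0]], [[0, 0.0013, 0.06], [0, 0, 0]], [[0, 0.0013, 0.0933], [0, 0, 0]], [[0, 0.0013, 0.12], [0, 0, 0]], [[0, 0.0013, 0.1467], [0, 0, 0]], [[0, 0.0013, 0.1587], [0, 0, 0]], [[0, 0.0013, 0.1587], [0, 0, 0]]]'
python3 -m handwheel '[[[0, 0, 0], [0, 0, 0]], [[0, 0, 0], [0, 0, 0]], [[0, 0, 0], [0, 0, 0]], [[0, 0, 0], [0, 0, 0]], [[0, 0, 0], [0, 0, 0]], [[0, 0, 0], [0, 0, 0]], [[0, 0, 0], [0, 0, 0]], [[0, 0, 0], [0, 0, 0]]]' 0.0
python3 -m handwheel '[[[0, 0, 0], [0, 0, 0]], [[0, 0, 0], [0, 0, 0]], [[0, 0, 0], [0, 0, 0]], [[0, 0, 0], [0, 0, 0]], [[0, 0, 0], [0, 0, 0]]]'
python3 -m handwheel '[[[0, 0, 0], [0, 0, 0]], [[0, 0, -0.0067], [0, 0, 0]], [[0, 0, -0.0267], [0, 0, 0]], [[0, 0, -0.0467], [0, 0, 0]], [[0, 0, -0.0667], [0, 0, 0]], [[0, 0, -0.0773], [0, 0, 0]], [[0, 0, -0.08], [0, 0, 0]], [[0, 0, -0.08], [0, 0, 0]]]'
python3 -m handwheel '[[[0, 0, 0], [0, 0, 0]], [[0, 0, 0], [0, 0, 0]], [[0, 0, 0], [0, 0, 0]], [[0, 0, 0], [0, 0, 0]]]'
python3 weigh.py
```

```text
t: 8.18
tcp_pos: [0.5045, -0.054, 0.0288]
orientation: [-0.475, -3.101, -0.001]
wrist_force: [-0.3, 0.7, 0.3]
grip_width: 0.998
finger_force: 0.0
t: 8.85
tcp_pos: [0.5062, -0.056, 0.0306]
orientation: [0.48, 3.105, 0.0]
wrist_force: [0.4, 0.0, 0.6]
grip_width: 0.47
finger_force: 0.0
t: 9.27
tcp_pos: [0.5065, -0.0554, 0.0305]
orientation: [0.479, 3.104, 0.001]
wrist_force: [1.7, 3.4, 0.6]
grip_width: 0.299
finger_force: 30.0
t: 9.93
tcp_pos: [0.506, -0.0563, 0.0906]
orientation: [0.481, 3.104, -0.001]
wrist_force: [0.5, -1.3, -4.2]
grip_width: 0.293
finger_force: 30.0
t: 10.27
tcp_pos: [0.5057, -0.0559, 0.0898]
orientation: [-0.48, -3.103, 0.0]
wrist_force: [0.1, -0.3, -4.5]
grip_width: 0.293
finger_force: 30.0
10.7667 [ 0.506 -0.056  0.09 ] mean [ -0.077  -0.257  -4.512 -48.133 -11.839  29.997] sd [0.484 0.408 0.689 0.017 0.018 0.   ]
```

B feels like about 4.5 N against 2.5 N for A, so A is the light one. I'll set B back down and fetch A.

Scaled: 0.06 m / 0.75 = 0.08, 0.058 m / 0.75 = 0.0773.

```bash
python3 -m handwheel '[[[0, 0, 0.0133], [0, 0, 0]], [[0, 0, 0.0333], [0, 0, 0]], [[0, 0, 0.0533], [0, 0, 0]], [[0, 0, 0.0667], [0, 0, 0]], [[0, 0, 0.0733], [0, 0, 0]], [[0, 0, 0.0773], [0, 0, 0]], [[0, 0, 0.08], [0, 0, 0]], [[0, 0, 0.08], [0, 0, 0]]]'
python3 -m handwheel '[[[0, 0, 0], [0, 0, 0]], [[0, 0, 0], [0, 0, 0]], [[0, 0, 0], [0, 0, 0]], [[0, 0, 0], [0, 0, 0]], [[0, 0, 0], [0, 0, 0]], [[0, 0, 0], [0, 0, 0]]]' 0.8
python3 -m handwheel '[[[0, 0, -0.0133], [0, 0, 0]], [[0, 0, -0.0467], [0, 0, 0]], [[0, 0, -0.08], [0, 0, 0]], [[0, 0, -0.1133], [0, 0, 0]], [[0, 0, -0.1467], [0, 0, 0]], [[0, 0, -0.16], [0, 0, 0]], [[0, 0, -0.16], [0, 0, 0]]]'
python3 -m handwheel '[[[0.0133, 0.0267, 0], [0, 0, 0]], [[0.0333, 0.0667, 0], [0, 0, 0]], [[0.06, 0.1067, 0], [0, 0, 0]], [[0.0773, 0.1333, 0], [0, 0, 0]], [[0.08, 0.14, 0], [0, 0, 0]], [[0.08, 0.14, 0], [0, 0, 0]], [[0.08, 0.14, 0], [0, 0, 0]]]' 1.0
python3 -c "
from h import *
s=state();d=np.array([.4815,.0625,.03])-s['tcp_pos'];print(s['tcp_pos'],totool(d))"
```

```text
t: 11.43
tcp_pos: [0.5064, -0.056, 0.0307]
orientation: [0.48, 3.104, 0.0]
wrist_force: [0.4, -0.0, -4.1]
grip_width: 0.294
finger_force: 30.0
t: 11.93
tcp_pos: [0.5063, -0.056, 0.0306]
orientation: [0.48, 3.104, 0.0]
wrist_force: [0.6, -0.7, 0.3]
grip_width: 0.687
finger_force: 0.0
t: 12.52
tcp_pos: [0.508, -0.0561, 0.1531]
orientation: [0.479, 3.099, 0.001]
wrist_force: [-0.2, 0.3, -0.4]
grip_width: 0.801
finger_force: 0.0
t: 13.1
tcp_pos: [0.4806, 0.0613, 0.1498]
orientation: [-0.48, -3.104, 0.002]
wrist_force: [-0.1, -0.4, -0.2]
grip_width: 0.998
finger_force: 0.0
[0.48055687 0.0612649  0.14978161] [-0.00059533  0.00162309  0.11977922]
```

Scaled: 0.12 m / 0.75 = 0.16, 0.11 m / 0.75 = 0.1467.

```bash
python3 -m handwheel '[[[0, 0.0013, 0.0267], [0, 0, 0]], [[0, 0.0013, 0.06], [0, 0, 0]], [[0, 0.0013, 0.0933], [0, 0, 0]], [[0, 0.0013, 0.12], [0, 0, 0]], [[0, 0.0013, 0.1467], [0, 0, 0]], [[0, 0.0013, 0.16], [0, 0, 0]], [[0, 0.0013, 0.16], [0, 0, 0]]]'
python3 -m handwheel '[[[0, 0, 0], [0, 0, 0]], [[0, 0, 0], [0, 0, 0]], [[0, 0, 0], [0, 0, 0]], [[0, 0, 0], [0, 0, 0]], [[0, 0, 0], [0, 0, 0]], [[0, 0, 0], [0, 0, 0]], [[0, 0, 0], [0, 0, 0]], [[0, 0, 0], [0, 0, 0]]]' 0.0
python3 -m handwheel '[[[0, 0, 0], [0, 0, 0]], [[0, 0, 0], [0, 0, 0]], [[0, 0, 0], [0, 0, 0]], [[0, 0, 0], [0, 0, 0]], [[0, 0, 0], [0, 0, 0]]]'
python3 -m handwheel '[[[0, 0, -0.0067], [0, 0, 0]], [[0, 0, -0.02], [0, 0, 0]], [[0, 0, -0.04], [0, 0, 0]], [[0, 0, -0.06], [0, 0, 0]], [[0, 0, -0.08], [0, 0, 0]], [[0, 0, -0.096], [0, 0, 0]], [[0, 0, -0.1067], [0, 0, 0]], [[0, 0, -0.1067], [0, 0, 0]]]'
python3 -c "
from h import *
s=state();d=np.array([.584,.285,.11])-s['tcp_pos'];print(s['tcp_pos'],totool(d))"
```

```text
t: 13.68
tcp_pos: [0.4798, 0.0611, 0.0284]
orientation: [-0.484, -3.1, 0.003]
wrist_force: [0.7, 0.5, -0.3]
grip_width: 1.002
finger_force: 0.0
t: 14.35
tcp_pos: [0.481, 0.0633, 0.0306]
orientation: [0.48, 3.105, 0.0]
wrist_force: [-0.5, 0.1, -0.6]
grip_width: 0.466
finger_force: 0.0
t: 14.77
tcp_pos: [0.4809, 0.0631, 0.0304]
orientation: [-0.48, -3.104, 0.0]
wrist_force: [-0.5, -0.3, 0.5]
grip_width: 0.293
finger_force: 30.0
t: 15.43
tcp_pos: [0.4821, 0.0635, 0.1124]
orientation: [0.479, 3.102, 0.002]
wrist_force: [0.2, 0.2, -2.1]
grip_width: 0.296
finger_force: 30.0
[0.4820947  0.06346957 0.11237639] [-0.03024804  0.24195632  0.0028749 ]
```

Scaled: 0.165 m / 0.75 = 0.22, 0.145 m / 0.75 = 0.1933.

```bash
python3 -m handwheel '[[[0, 0.0107, 0], [0, 0, 0]], [[-0.004, 0.0333, 0], [0, 0, 0]], [[-0.008, 0.06, 0], [0, 0, 0]], [[-0.012, 0.0933, 0], [0, 0, 0]], [[-0.016, 0.1267, 0], [0, 0, 0]], [[-0.02, 0.16, 0], [0, 0, 0]], [[-0.024, 0.1933, 0], [0, 0, 0]], [[-0.0267, 0.22, 0], [0, 0, 0]]]'
python3 -m handwheel '[[[-0.004, 0.0267, 0], [0, 0, 0]], [[-0.008, 0.0533, 0], [0, 0, 0]], [[-0.0107, 0.0773, 0], [0, 0, 0]], [[-0.0133, 0.0933, 0], [0, 0, 0]], [[-0.0133, 0.1013, 0], [0, 0, 0]], [[-0.0133, 0.1027, 0], [0, 0, 0]], [[-0.0133, 0.1027, 0], [0, 0, 0]], [[-0.0133, 0.1027, 0], [0, 0, 0]]]'
python3 - <<'E'
from h import *
s=state();print(s["t"],s['tcp_pos'],s['orientation'])
a=imaging.snapshot("wrist");b=imaging.snapshot("top")
cv2.imwrite("pics/w3.png",np.hstack([cv2.resize(a,(400,300)),cv2.resize(b,(400,300))])[:,:,::-1])
E
```

```text
t: 16.1
tcp_pos: [0.5497, 0.2174, 0.1092]
orientation: [-0.477, -3.104, -0.0]
wrist_force: [0.9, -0.4, -3.0]
grip_width: 0.298
finger_force: 30.0
t: 16.77
tcp_pos: [0.582, 0.2836, 0.1099]
orientation: [-0.481, -3.103, 0.003]
wrist_force: [-0.1, 0.3, -2.5]
grip_width: 0.299
finger_force: 30.0
16.7667 [0.58202066 0.28359315 0.10987806] [-4.81198049e-01 -3.10331929e+00  2.56888219e-03]
```

View pics/w3.png

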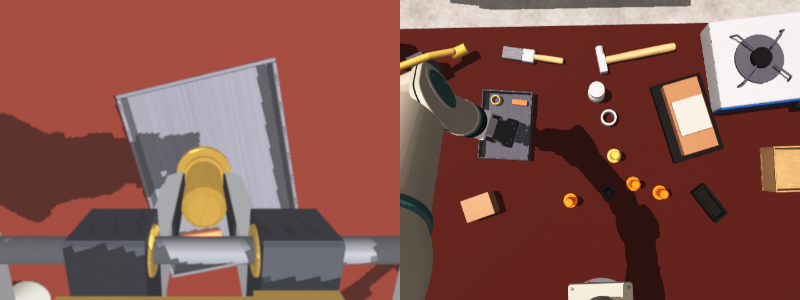

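The fitting is gripped upright over the clear part of the tray, with the scrap ahead at the far end. I'll lower it about 75 mm.

Scaled: 0.073 m / 0.75 = 0.0973, 0.071 m / 0.75 = 0.0947.

```bash
python3 -m handwheel '[[[0, 0, 0.0107], [0, 0, 0]], [[0, 0, 0.0293], [0, 0, 0]], [[0, 0, 0.0507], [0, 0, 0]], [[0, 0, 0.0693], [0, 0, 0]], [[0, 0, 0.0827], [0, 0, 0]], [[0, 0, 0.0907], [0, 0, 0]], [[0, 0, 0.0947], [0, 0, 0]], [[0, 0, 0.0973], [0, 0, 0]]]'
python3 -m handwheel '[[[0, 0, 0.0013], [0, 0, 0]], [[0, 0, 0.0027], [0, 0, 0]], [[0, 0, 0.0027], [0, 0, 0]], [[0, 0, 0.0027], [0, 0, 0]]]'; python3 weigh.py
```

```text
t: 17.53
tcp_pos: [0.5828, 0.2847, 0.0372]
orientation: [-0.48, -3.105, 0.0]
wrist_force: [1.0, 0.3, -2.5]
grip_width: 0.292
finger_force: 30.0
t: 17.87
tcp_pos: [0.5829, 0.2851, 0.0359]
orientation: [0.48, 3.104, 0.001]
wrist_force: [0.6, 0.2, -2.8]
grip_width: 0.294
finger_force: 30.0
18.3667 [0.583 0.285 0.035] mean [  0.116  -0.05   -2.358 -60.698 -14.1    29.998] sd [0.329 0.495 0.414 0.041 0.006 0.   ]
```

Still about 1 mm above the floor, so I'll lower it a touch more, release, back off upward and check.

Scaled: 0.001 m / 0.75 = 0.0013, 0.0005 m / 0.75 = 0.0007.

```bash
python3 -m handwheel '[[[0, 0, 0.0007], [0, 0, 0]], [[0, 0, 0.0013], [0, 0, 0]], [[0, 0, 0.0013], [0, 0, 0]], [[0, 0, 0.0013], [0, 0, 0]], [[0, 0, 0.0013], [0, 0, 0]]]'
python3 -m handwheel '[[[0, 0, 0], [0, 0, 0]], [[0, 0, 0], [0, 0, 0]], [[0, 0, 0], [0, 0, 0]], [[0, 0, 0], [0, 0, 0]], [[0, 0, 0], [0, 0, 0]], [[0, 0, 0], [0, 0, 0]], [[0, 0, 0], [0, 0, 0]]]' 0.8
python3 -m handwheel '[[[0, 0, -0.0133], [0, 0, 0]], [[0, 0, -0.04], [0, 0, 0]], [[0, 0, -0.0733], [0, 0, 0]], [[0, 0, -0.1067], [0, 0, 0]], [[0, 0, -0.14], [0, 0, 0]], [[0, 0, -0.16], [0, 0, 0]], [[0, 0, -0.16], [0, 0, 0]], [[0, 0, -0.16], [0, 0, 0]]]'
python3 - <<'E'
from h import *
a=imaging.snapshot("wrist");s=state();d=np.array([.507,-.056,.15])-s['tcp_pos'];print(s['tcp_pos'],totool(d))
b=imaging.snapshot("scene")
cv2.imwrite("pics/w4.png",np.hstack([cv2.resize(a,(400,300)),cv2.resize(b,(400,300))])[:,:,::-1])
E
```

```text
t: 18.78
tcp_pos: [0.5827, 0.2849, 0.0345]
orientation: [0.48, 3.105, 0.0]
wrist_force: [0.8, -0.3, -2.3]
grip_width: 0.296
finger_force: 30.0
t: 19.37
tcp_pos: [0.5827, 0.2849, 0.0345]
orientation: [0.48, 3.105, 0.0]
wrist_force: [-0.7, 0.4, 0.6]
grip_width: 0.755
finger_force: 0.0
t: 20.03
tcp_pos: [0.5832, 0.2851, 0.1557]
orientation: [0.48, 3.103, 0.002]
wrist_force: [-0.3, 0.8, 0.4]
grip_width: 0.798
finger_force: 0.0
[0.58227611 0.28478505 0.15435994] [-0.03114434 -0.34760702  0.00439798]
```

View pics/w4.png

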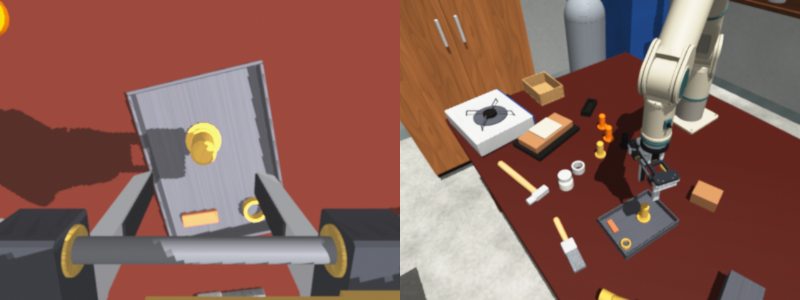

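The light fitting stands upright in the clear part of the tray (wrist half, about (204,145)), clear of the scrap. Next I'll go back to B.

Scaled: -0.225 m / 0.75 = -0.3, -0.195 m / 0.75 = -0.26.

```bash
python3 -m handwheel '[[[0, -0.0267, 0], [0, 0, 0]], [[-0.004, -0.06, 0], [0, 0, 0]], [[-0.008, -0.1, 0], [0, 0, 0]], [[-0.0133, -0.14, 0], [0, 0, 0]], [[-0.0173, -0.18, 0], [0, 0, 0]], [[-0.0213, -0.22, 0], [0, 0, 0]], [[-0.0253, -0.26, 0], [0, 0, 0]], [[-0.0293, -0.3, 0], [0, 0, 0]]]' 1.0
python3 -m handwheel '[[[-0.0027, -0.04, 0], [0, 0, 0]], [[-0.0053, -0.08, 0], [0, 0, 0]], [[-0.008, -0.12, 0], [0, 0, 0]], [[-0.0107, -0.1467, 0.0027], [0, 0, 0]], [[-0.012, -0.16, 0.0053], [0, 0, 0]], [[-0.012, -0.164, 0.0053], [0, 0, 0]], [[-0.012, -0.164, 0.0053], [0, 0, 0]], [[-0.012, -0.164, 0.0053], [0, 0, 0]]]'
python3 - <<'E'
from h import *
imaging.snapshot("wrist");imaging.snapshot("wrist")
s=state();m=imaging.camera_model("wrist");im=imaging.snapshot("wrist");d=np.array([.5063,-.056,.0306])-s['tcp_pos'];print(s['t'],s['tcp_pos'],totool(d))
for c in blobs(im,(18,80,60),(34,255,255),300):
    b=cv2.boundingRect(c)
    if 250<b[0]<400 and b[1]<300: print(b, plane(m,(b[0]+b[2]/2,b[1]+28.5),.008))
E
```

```text
t: 20.8
tcp_pos: [0.5342, 0.0623, 0.1531]
orientation: [-0.479, -3.102, 0.001]
wrist_force: [0.4, -0.9, -0.3]
grip_width: 0.999
finger_force: 0.0
t: 21.47
tcp_pos: [0.5073, -0.0546, 0.15]
orientation: [-0.477, -3.104, -0.002]
wrist_force: [1.3, 0.5, 0.3]
grip_width: 1.002
finger_force: 0.0
21.5667 [ 0.5075095  -0.05439327  0.15027433] [ 0.00064652 -0.00197309  0.11967322]
(295, 196, 59, 68) [ 0.50624935 -0.05529377  0.008     ]
```

Scaled: 0.12 m / 0.75 = 0.16, 0.001 m / 0.75 = 0.0013.

```bash
python3 -m handwheel '[[[0.0013, -0.0027, 0.0267], [0, 0, 0]], [[0.0013, -0.0027, 0.06], [0, 0, 0]], [[0.0013, -0.0027, 0.0933], [0, 0, 0]], [[0.0013, -0.0027, 0.12], [0, 0, 0]], [[0.0013, -0.0027, 0.1467], [0, 0, 0]], [[0.0013, -0.0027, 0.16], [0, 0, 0]], [[0.0013, -0.0027, 0.16], [0, 0, 0]]]'
python3 -m handwheel '[[[0, 0, 0], [0, 0, 0]], [[0, 0, 0], [0, 0, 0]], [[0, 0, 0], [0, 0, 0]], [[0, 0, 0], [0, 0, 0]], [[0, 0, 0], [0, 0, 0]], [[0, 0, 0], [0, 0, 0]], [[0, 0, 0], [0, 0, 0]], [[0, 0, 0], [0, 0, 0]]]' 0.0
python3 -m handwheel '[[[0, 0, 0], [0, 0, 0]], [[0, 0, 0], [0, 0, 0]], [[0, 0, 0], [0, 0, 0]], [[0, 0, 0], [0, 0, 0]], [[0, 0, 0], [0, 0, 0]]]'
python3 -m handwheel '[[[0, 0, -0.0067], [0, 0, 0]], [[0, 0, -0.024], [0, 0, 0]], [[0, 0, -0.0507], [0, 0, 0]], [[0, 0, -0.08], [0, 0, 0]], [[0, 0, -0.1133], [0, 0, 0]], [[0, 0, -0.14], [0, 0, 0]], [[0, 0, -0.1573], [0, 0, 0]], [[0, 0, -0.16], [0, 0, 0]]]'
python3 -c "
from h import *
s=state();d=np.array([.6255,-.297,.15])-s['tcp_pos'];print(s['tcp_pos'],totool(d))"
```

```text
t: 22.2
tcp_pos: [0.5043, -0.0568, 0.0286]
orientation: [-0.477, -3.101, -0.0]
wrist_force: [-0.3, -0.3, -0.1]
grip_width: 1.001
finger_force: 0.0
t: 22.87
tcp_pos: [0.5056, -0.0579, 0.0306]
orientation: [0.48, 3.104, 0.0]
wrist_force: [0.5, -0.2, 0.2]
grip_width: 0.471
finger_force: 0.0
t: 23.28
tcp_pos: [0.506, -0.0572, 0.0305]
orientation: [0.479, 3.104, 0.001]
wrist_force: [1.4, 3.1, 1.4]
grip_width: 0.296
finger_force: 30.0
t: 23.95
tcp_pos: [0.5061, -0.0587, 0.1525]
orientation: [0.481, 3.102, -0.001]
wrist_force: [0.4, -0.8, -3.7]
grip_width: 0.298
finger_force: 30.0
[ 0.50607838 -0.0586931   0.15245138] [-0.18598106 -0.19094503  0.00295856]
```

Scaled: -0.117 m / 0.75 = -0.156, -0.114 m / 0.75 = -0.152.

```bash
python3 -m handwheel '[[[-0.0067, -0.0067, 0], [0, 0, 0]], [[-0.0213, -0.0213, 0], [0, 0, 0]], [[-0.04, -0.04, 0], [0, 0, 0]], [[-0.0613, -0.0627, 0], [0, 0, 0]], [[-0.084, -0.0867, 0], [0, 0, 0]], [[-0.1067, -0.1093, 0], [0, 0, 0]], [[-0.1293, -0.1333, 0], [0, 0, 0]], [[-0.152, -0.156, 0], [0, 0, 0]]]'
python3 -m handwheel '[[[-0.0227, -0.0227, 0], [0, 0, 0]], [[-0.0453, -0.0453, 0], [0, 0, 0]], [[-0.0667, -0.0667, 0], [0, 0, 0]], [[-0.0827, -0.084, 0], [0, 0, 0]], [[-0.092, -0.0947, 0], [0, 0, 0]], [[-0.096, -0.0987, 0], [0, 0, 0]], [[-0.096, -0.0987, 0], [0, 0, 0]], [[-0.096, -0.0987, 0], [0, 0, 0]]]'
python3 -m handwheel '[[[0, 0, 0], [0, 0, 0]], [[0, 0, 0], [0, 0, 0]], [[0, 0, 0], [0, 0, 0]], [[0, 0, 0], [0, 0, 0]], [[0, 0, 0], [0, 0, 0]], [[0, 0, 0], [0, 0, 0]]]'
python3 - <<'E'
from h import *
a=imaging.snapshot("scene");b=imaging.snapshot("wrist");print(state()['tcp_pos'],state()['joint_vel'],state()['wrist_force'])
cv2.imwrite("pics/w5.png",np.hstack([cv2.resize(a,(400,300)),cv2.resize(b,(400,300))])[:,:,::-1])
E
```

```text
t: 24.62
tcp_pos: [0.5776, -0.2057, 0.1482]
orientation: [-0.481, -3.1, 0.0]
wrist_force: [-0.3, 0.9, -3.7]
grip_width: 0.297
finger_force: 30.0
t: 25.28
tcp_pos: [0.624, -0.2953, 0.1488]
orientation: [-0.48, -3.102, -0.002]
wrist_force: [-0.3, -0.3, -4.4]
grip_width: 0.298
finger_force: 30.0
t: 25.78
tcp_pos: [0.6252, -0.2959, 0.1506]
orientation: [0.48, 3.105, -0.0]
wrist_force: [-0.6, 0.1, -4.5]
grip_width: 0.297
finger_force: 30.0
[ 0.62521109 -0.29604166  0.1505736 ] [ 0.00092465  0.00374709  0.00087611 -0.00110031  0.00023721 -0.00109452
  0.00016809] [ 0.49160452 -0.23622786 -3.38357832]
```

View pics/w5.png

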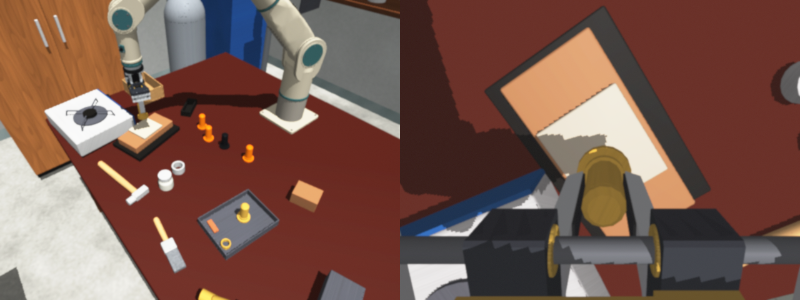

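The heavy fitting is held upright and still over the tile, its foot about 58 mm above it. The light one stands in the tray, and nothing else has moved, so I'm handing in.

```bash
python3 -c "
from cell import ticket
print(ticket.close_job())"
```

```text
the job is handed in; nothing more can be done
None
```

Job handed in, verdict not shown: the lighter fitting (about 2.5 N against 4.5 N) stands upright in the scrap tray, and the heavier one is held upright and still about 58 mm above the middle of the tile.

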